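# Move the pulled capacitors to the test rack in reverse order

## Robot

A 6-joint arm with a two-finger parallel gripper is mounted at the origin on the work surface. World frame = base frame: x ahead of the robot, y to its left, z up, the work surface at z = 0. Lengths are in mm, angles in degrees, forces in N, time in s.
With the tool pointing down it reaches from about 300 to 850 mm from the base axis. Payload 4.2 kg.
Tool frame: the origin (TCP) lies midway between the tips of the shut fingers; the grasp point (between the pads) lies 19 mm behind it (env.hold_point_z is the z of the grasp point in the tool frame, in mm); z points along the fingers, y is the direction in which the jaws open and shut (so a half turn about z gives the same grasp; the last joint's range is limited). The gripper opens to 91 mm and grips with 3 to 60 N. Pads are 32 mm wide; open, the fingers measure 118 mm over their backs; the gripper's body (76 mm by 178 mm) begins 60 mm behind the grasp point.
Start: joints at [71.104, 18.312, 89.639, -0, 72.044, -1.146], TCP at [175.302, 547.643, 213.976] pointing down, gripper open.
Joint ranges: [-177.97, 177.97], [-48.28, 115.42], [12.27, 149.76], [-77.06, 257.06], [2.81, 150.46], [-146.56, 146.56]. Speed limits (degrees/s): [147.25, 147.25, 180, 180, 180, 180].

## Interface

Orientations are given as [roll, pitch, yaw] about the fixed x, y, z axes, in that order (R = Rz(yaw) Ry(pitch) Rx(roll)).
In Python, from workcell import env, grab_frame, camera_params, spotter gives the robot as it stands. The module is installed in compiled form; this text tells all that it offers.
- The arm moves only by the shell command python3 -m jog 'ROWS' [FORCE]. ROWS is text: rows parted by semicolons, each of 7 numbers parted by spaces: the turn, a rotation vector about the world's x, y, z in units of 5 degrees (1.0 is 5 degrees), then the shift along the world's x, y, z in units of 25 mm (1.0 is 25 mm), then the opening, from 0 (shut) to 1 (fully open). A call has 1 to 5 rows; each row is the pose to reach, as a shift and turn from the pose commanded when the call began; what a row does not reach only later rows make up. A row lasts 1/8 s, in which the tool goes at most 62.5 mm and 10.7 degrees, less where a joint would pass 70% of its speed; a pose out of reach is approached as far as the arm can. A call with a gripper value outside its range is refused whole. The fingers move at their own pace and stop on an object; FORCE is the grip in N (left out, the last holds). Time passes only in rows, so rows that repeat a pose let the fingers close. It gives the time, the measured TCP pose, the force and the opening at its end, in the units of the state.
- env.state(): the state, without advancing time (a new reading comes with each control period).
- grab_frame(name): name is "scene" or "top" or "wrist"; returns the picture (384x512x3 uint8, red, green, blue); there is no depth.
- camera_params(name): a dict with "K" (3x3 intrinsics, pixels), "dist" ([k1, k2, p1, p2, k3] as OpenCV has them; the pictures are not rectified), "rvec" (rotation vector, rad) and "tvec" (3), from world to camera coordinates, as OpenCV has them. Camera axes: x right, y down, z forward; pixel columns grow to the right and rows downward; lengths in mm; the calibration is good to about 2 mm. A picture is of the moment at which its call begins: read the wrist's pose just before it. camera_params takes no time and is no camera call; for the wrist camera it gives the pose at the moment of the call.
- env.job_done(): hands the job in, once; it reports no verdict.
Trained networks look in the newest picture that a camera, given by its name, has taken for a name from the list of things; names that differ only in an ending like _2 or _b are one class to them, and where a whole thing is asked for, a point or a joint stands for the part that bears it (a point fixed in the world has none). Each returns a list of dicts, best first, with "conf" (0 to 1); they miss things now and then, are a little off and sometimes report something else, mostly with a low value. They report only what shows in the picture. A call takes as long as a camera call. They do not tell look-alikes from the thing itself.
- spotter.look_for(query, camera): "box" ([left, top, width, height] in pixels, round what is visible of it).
- spotter.trace(query, camera): "region" (384x512 bool, what is visible of it) and "box" ([left, top, width, height] in pixels, round what is visible of it).
The state is a dict: "time_s": time; "qpos": joint angles; "qvel": joint speeds; "effort": joint torques, N m; "ee_pos": TCP position; "ee_rot": TCP orientation; "force": force on the tool from outside, world axes, zero at the start; "torque": the same for the moment, N m; "gripper_width": finger opening in mm.
Only numpy, scipy, OpenCV 4.12 (cv2) and the standard library are available. Lean on these libraries where they do the work, as an engineer would, in place of code of your own. Each camera call takes 0.05 s, during which the arm holds its last target. There are 200 camera calls.

## Task

Move the four capacitors from the grey parts tray into the aluminium test rack, one to a bay and in reverse order: seen from the robot, the one at the tray's left end goes into the rack's right-end bay, the next one into the bay beside it, and so on, so that the one at the tray's right end ends up at the left. Set each one down upright on its bay's floor, roughly in the middle; do not drop or tip any of them, and leave the solder reel, bottle and screwdriver beside the work where they are.

Things in the scene. Friction and masses are not known exactly. Their poses are not given: they have to be found in the camera images.
- tray: Grey plastic tray, fixed, four bays in a row. 66 (x, across) by 244 mm (y, along the row); origin at its underside's centre, on the bench. Bay centres at y = +90, +30, -30, -90 mm, left to right seen from the robot (yaw within 0.2 rad). Bay inside 58 (x) by 56 mm (y), pad top 8 mm above bench. Tops above bench: long side lips 11 mm, partitions 16 mm. Row is tight: grip capacitors across it (along x).
- test_rack: Bare aluminium test rack, fixed, four empty bays with brass strips in the floor; nearer or farther than the tray. Size, axes, origin, bay centres (y = +90, +30, -30, -90 mm, left to right), lips (11 mm) and partitions (16 mm) as the tray; yaw within 0.2 rad. Bay floor 8 mm above the bench. Outside the bays, at its left (+y) end, an 18 mm long black terminal block with brass posts, 26 mm high.
- slim_mid (a point): The slim capacitor: the tallest and thinnest black can with a bare metal top scored with a cross, 26 mm in diameter, 80 mm tall, about 60 g. It stands upright at the start with its underside 8 mm above the bench. This point is its centre, half-way up, z along its own axis upwards.
- fat_mid (a point): The fat capacitor: the widest black can with a bare metal top scored with a cross, 42 mm in diameter, 62 mm tall, about 110 g. It stands upright at the start with its underside 8 mm above the bench. This point is its centre, half-way up, z along its own axis upwards.
- screw_mid (a point): The screw-terminal capacitor: a black can 34 mm in diameter, 70 mm tall, with two brass terminals standing 6 mm above its bare metal top, about 90 g. It stands upright at the start with its underside 8 mm above the bench. This point is its centre, half-way up, z along its own axis upwards.
- block_mid (a point): The block capacitor: a black rectangular moulded block, 30 mm (its x, across the row) by 42 mm (its y, along the row), 58 mm tall, plain grey top, about 90 g; turned by at most 5 degrees from the tray. It stands upright at the start with its underside 8 mm above the bench. This point is its centre, half-way up, z along its own axis upwards.
- pad_slim: Dark rubber pad, 46 x 46 x 3 mm, fixed in the tray bay where the slim capacitor stands at the start; it marks that bay and stays there when the capacitor has gone. Origin at the centre of its underside, 5 mm above the bench; axes as the tray's. The four pads look alike.
- pad_fat: Dark rubber pad, 46 x 46 x 3 mm, fixed in the tray bay where the fat capacitor stands at the start; it marks that bay and stays there when the capacitor has gone. Origin at the centre of its underside, 5 mm above the bench; axes as the tray's. The four pads look alike.
- pad_screw: Dark rubber pad, 46 x 46 x 3 mm, fixed in the tray bay where the screw-terminal capacitor stands at the start; it marks that bay and stays there when the capacitor has gone. Origin at the centre of its underside, 5 mm above the bench; axes as the tray's. The four pads look alike.
- pad_block: Dark rubber pad, 46 x 46 x 3 mm, fixed in the tray bay where the block capacitor stands at the start; it marks that bay and stays there when the capacitor has gone. Origin at the centre of its underside, 5 mm above the bench; axes as the tray's. The four pads look alike.
Mind the look-alikes: they are no part of the job. Leave any orange look-alike of the part that bears slim_mid alone.

How it is judged (in metres and radians):
At the end, for the whole second after the job is handed in: Each capacitor stands in the rack bay mirroring its tray bay (left end to right end and so on): centre within 15 mm of the bay centre along the row, 18 mm across, upright within 0.1 rad, on the bay floor (height within 4 mm), released, at rest (under 0.02 m/s, 0.2 rad/s) (((y of pad_slim in the frame of tray between 0.08 and 0.1 m and y of slim_mid in the frame of test_rack between -0.105 and -0.075 m) or (y of pad_slim in the frame of tray between 0.02 and 0.04 m and y of slim_mid in the frame of test_rack between -0.045 and -0.015 m) or (y of pad_slim in the frame of tray between -0.04 and -0.02 m and y of slim_mid in the frame of test_rack between 0.015 and 0.045 m) or (y of pad_slim in the frame of tray between -0.1 and -0.08 m and y of slim_mid in the frame of test_rack between 0.075 and 0.105 m)) and x of slim_mid in the frame of test_rack between -0.018 and 0.018 m and z of slim_mid in the frame of test_rack between 0.044 and 0.052 m and angle between each of slim_mid, fat_mid, screw_mid, block_mid's own z axis and vertical below 0.1 rad and linear speed of each of slim, fat, screw, block below 0.02 m/s and angular speed of each of slim, fat, screw, block below 0.2 rad/s and ((y of pad_fat in the frame of tray between 0.08 and 0.1 m and y of fat_mid in the frame of test_rack between -0.105 and -0.075 m) or (y of pad_fat in the frame of tray between 0.02 and 0.04 m and y of fat_mid in the frame of test_rack between -0.045 and -0.015 m) or (y of pad_fat in the frame of tray between -0.04 and -0.02 m and y of fat_mid in the frame of test_rack between 0.015 and 0.045 m) or (y of pad_fat in the frame of tray between -0.1 and -0.08 m and y of fat_mid in the frame of test_rack between 0.075 and 0.105 m)) and x of fat_mid in the frame of test_rack between -0.018 and 0.018 m and z of fat_mid in the frame of test_rack between 0.035 and 0.043 m and ((y of pad_screw in the frame of tray between 0.08 and 0.1 m and y of screw_mid in the frame of test_rack between -0.105 and -0.075 m) or (y of pad_screw in the frame of tray between 0.02 and 0.04 m and y of screw_mid in the frame of test_rack between -0.045 and -0.015 m) or (y of pad_screw in the frame of tray between -0.04 and -0.02 m and y of screw_mid in the frame of test_rack between 0.015 and 0.045 m) or (y of pad_screw in the frame of tray between -0.1 and -0.08 m and y of screw_mid in the frame of test_rack between 0.075 and 0.105 m)) and x of screw_mid in the frame of test_rack between -0.018 and 0.018 m and z of screw_mid in the frame of test_rack between 0.039 and 0.047 m and ((y of pad_block in the frame of tray between 0.08 and 0.1 m and y of block_mid in the frame of test_rack between -0.105 and -0.075 m) or (y of pad_block in the frame of tray between 0.02 and 0.04 m and y of block_mid in the frame of test_rack between -0.045 and -0.015 m) or (y of pad_block in the frame of tray between -0.04 and -0.02 m and y of block_mid in the frame of test_rack between 0.015 and 0.045 m) or (y of pad_block in the frame of tray between -0.1 and -0.08 m and y of block_mid in the frame of test_rack between 0.075 and 0.105 m)) and x of block_mid in the frame of test_rack between -0.018 and 0.018 m and z of block_mid in the frame of test_rack between 0.033 and 0.041 m); the robot touches nothing.
It fails at once if a capacitor is tipped by more than 40 degrees (angle between any of slim_mid, fat_mid, screw_mid, block_mid's own z axis and vertical above 0.7 rad).
It fails at once if a capacitor is dropped (faster than 0.7 m/s while no finger touches it) ((linear speed of slim above 0.7 m/s and contact force between the fingers and slim below 0.05 N) or (linear speed of fat above 0.7 m/s and contact force between the fingers and fat below 0.05 N) or (linear speed of screw above 0.7 m/s and contact force between the fingers and screw below 0.05 N) or (linear speed of block above 0.7 m/s and contact force between the fingers and block below 0.05 N)).
It fails at once if the solder reel, bottle or screwdriver is shifted by more than 20 mm (distance of any of solder, cleaner, driver from where it was at the start of the episode above 0.02 m).
It also fails if it takes over 96 s, if anything falls off the work surface, if the arm or the gripper's body presses on something with over 40 N, if the wrist force passes 120 N, or if a joint passes its speed limit or range.

## Working session

There is one attempt and no reset: what is moved stays moved. The work goes in short steps, Python scripts to look and compute and a shell command to move; the robot and the scene stay as the last step left them, time stands still between calls to the robot, and variables do not carry over. Pictures are saved under pics/ and viewed, about 12 in all and at most 16, crops included, and the job is handed in when it is done.

```bash
mkdir -p pics; cat > h.py <<'E'
import numpy as np, cv2
from workcell import env, grab_frame, camera_params, spotter
def save(im,n): cv2.imwrite('pics/'+n, im[:,:,::-1])
def ray(cam,px):
    c=camera_params(cam); K=np.array(c['K'],float); d=np.array(c['dist'],float)
    R=cv2.Rodrigues(np.array(c['rvec'],float))[0]; t=np.array(c['tvec'],float).reshape(3)
    u=cv2.undistortPoints(np.array(px,float).reshape(-1,1,2),K,d).reshape(-1,2)
    D=np.c_[u,np.ones(len(u))]@R
    return -R.T@t, D
def at_z(cam,px,z):
    o,D=ray(cam,px); return o+D*((z-o[2])/D[:,2])[:,None]
def proj(cam,P):
    c=camera_params(cam)
    return cv2.projectPoints(np.array(P,float).reshape(-1,1,3),np.array(c['rvec'],float),np.array(c['tvec'],float),np.array(c['K'],float),np.array(c['dist'],float))[0].reshape(-1,2)
E
python3 - <<'E'
from h import *
a=grab_frame('scene');b=grab_frame('top')
save(a,'s0.png');save(cv2.resize(b,None,fx=1.5,fy=1.5,interpolation=cv2.INTER_CUBIC),'t0.png')
for q in ['tray','test_rack','slim_mid','fat_mid','screw_mid','block_mid']:
    for r in spotter.look_for(q,'top')[:3]: print(q,r['conf'],r['box'])
s=env.state();print(s['ee_pos'],s['ee_rot'],s['time_s'],s['gripper_width'])
E
```

```text
tray 0.79 [181.5, 143.4, 146.9, 45.5]
tray 0.58 [188.1, 151.2, 27.0, 32.3]
test_rack 0.68 [187.5, 245.7, 162.1, 56.0]
slim_mid 0.67 [272.8, 88.2, 19.7, 30.1]
slim_mid 0.66 [222.4, 151.3, 20.7, 22.6]
slim_mid 0.29 [186.1, 247.7, 162.7, 53.6]
fat_mid 0.64 [183.6, 149.5, 28.9, 29.7]
screw_mid 0.61 [265.0, 150.0, 19.0, 22.3]
block_mid 0.87 [293.5, 152.2, 28.7, 23.9]
block_mid 0.59 [222.0, 151.7, 26.1, 28.6]
[175.28286995 547.57363277 213.83806819] [-1.79989112e+02  5.81297349e-04  1.62249238e+02] 0.4 91.0529039479468
```

View pics/t0.png

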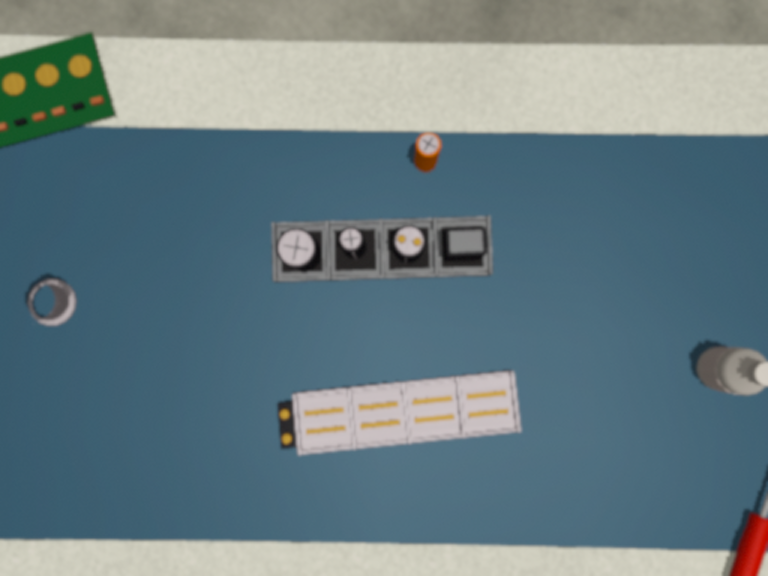

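View pics/s0.png

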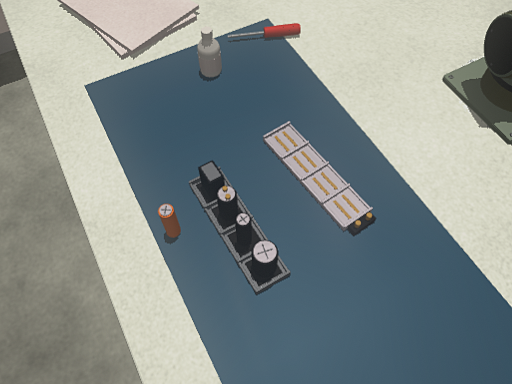

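The top view (1.5x) shows the tray at (382,248) holding, left to right, fat (296,247), slim (350,239), screw (408,241) and block (465,242). The rack is nearer at (407,413), with its terminal block at the left. The only look-alike is the orange can at (427,150), outside the tray, so the slim one is the black can at (350,239).

```bash
python3 - <<'E'
from h import *
b=grab_frame('top')
save(cv2.resize(b[135:310,175:355],None,fx=4.4,fy=3.4*1,interpolation=cv2.INTER_CUBIC)[:600,:800],'c0.png')
def f(p): return at_z('top',np.array(p)/1.5,Z)
for n,p in dict(tray=[(272,223),(490,216),(492,274),(274,282)],rack=[(292,393),(515,371),(521,432),(298,455)]).items():
    Z=11;q=f(p);c=q.mean(0);d=(q[0]+q[3]-q[1]-q[2])/2
    print(n,q[:,:2].round(),'c',c.round(1),'len',np.linalg.norm(d).round(),'yaw',np.degrees(np.arctan2(-d[0],d[1])).round(1))
for n,p,Z in [('fat',(296,247),70),('slim',(350,239),88),('screw',(408,241),76),('block',(465,242),66),('orange',(428,144),80)]:
    print(n,f([p]).round(1))
c=camera_params('wrist');R=cv2.Rodrigues(np.array(c['rvec']))[0];print('wrist cam',(-R.T@np.array(c['tvec']).reshape(3)).round(),R.round(2).tolist())
E
```

```text
tray [[ 683.  128.]
 [ 694. -116.]
 [ 629. -118.]
 [ 617.  124.]] c [655.8   4.3  11. ] len 243.0 yaw 2.8
rack [[ 495.  101.]
 [ 523. -144.]
 [ 457. -151.]
 [ 428.   92.]] c [475.6 -25.4  11. ] len 246.0 yaw 6.6
fat [[649.7  92.3  70. ]]
slim [[656.6  35.4  88. ]]
screw [[656.8 -23.4  76. ]]
block [[657.8 -82.9  66. ]]
orange [[757.1 -42.6  80. ]]
wrist cam [102. 571. 386.] [[0.3, 0.95, -0.0], [0.92, -0.29, 0.27], [0.26, -0.08, -0.96]]
```

View pics/c0.png

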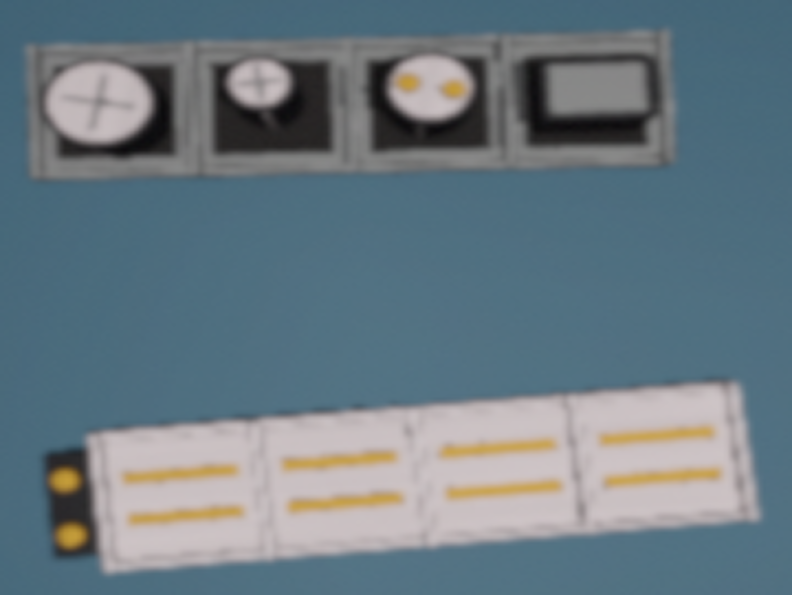

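```bash
python3 -m jog '0 0 -7 9.5 -9.1 0 1;0 0 -7 9.5 -9.1 0 1;0 0 -7 9.5 -9.1 0 1;0 0 -7 9.5 -9.1 0 1;0 0 -7 9.5 -9.1 0 1'
```

```text
time_s: 1.08
ee_pos: [402.3, 330.1, 214.3]
ee_rot: [179.9, -0.0, 127.2]
force: [1.2, 0.3, 0.7]
gripper_width: 91.1
```

```bash
python3 -m jog '0 0 -6.9 9.9 -9.5 0 1;0 0 -6.9 9.9 -9.5 0 1;0 0 -6.9 9.9 -9.5 0 1;0 0 -6.9 9.9 -9.5 0 1;0 0 -6.9 9.9 -9.5 0 1'; python3 -m jog '0 0 0 1.2 -1.2 0 1'
```

```text
time_s: 1.7
ee_pos: [627.8, 113.5, 214.1]
ee_rot: [180.0, -0.0, 92.7]
force: [0.9, 1.0, 0.5]
gripper_width: 91.3
time_s: 1.82
ee_pos: [658.2, 82.7, 213.7]
ee_rot: [180.0, 0.0, 92.7]
force: [0.3, 0.2, 0.1]
gripper_width: 91.2
```

```bash
python3 - <<'E'
from h import *
s=env.state();w=grab_frame('wrist');save(cv2.resize(w,None,fx=1.5,fy=1.5),'w1.png');print(s['ee_pos'])
for n,P in [('fat',(649.7,92.3,70)),('slim',(656.6,35.4,88)),('screw',(656.8,-23.4,76)),('block',(657.8,-82.9,66))]: print(n,proj('wrist',P).round(),(proj('wrist',P)*1.5).round())
E
```

```text
[658.18629438  82.747608   213.68655672]
fat [[242. 165.]] [[363. 248.]]
slim [[247. 225.]] [[370. 337.]]
screw [[245. 270.]] [[368. 405.]]
block [[244. 310.]] [[367. 465.]]
```

View pics/w1.png

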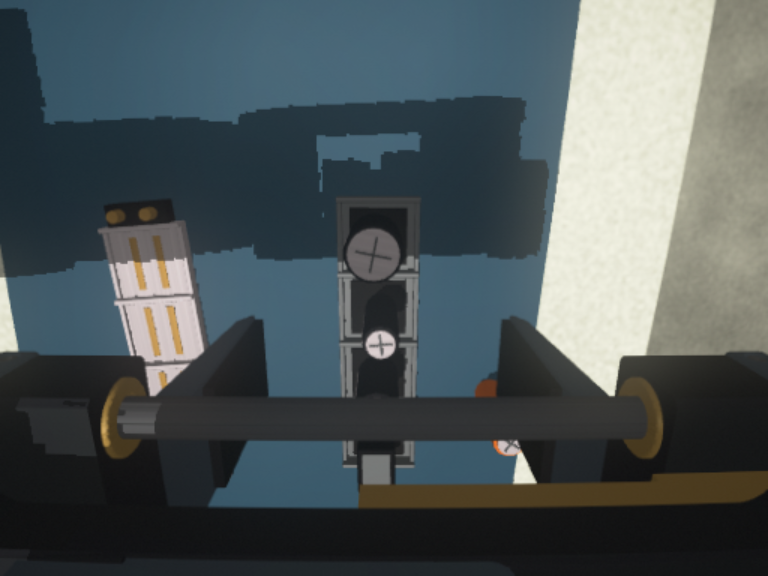

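The wrist view shows the fat top at (373,254), slim at (380,345), block top at (377,470), the rack's left corners at about (104,229)/(185,221), and the orange can at (508,445), outside the tray.

```bash
python3 - <<'E'
from h import *
for n,p,Z in [('fat',(373,254),70),('slim',(380,345),88),('block',(377,470),66),('orange',(508,445),80),('tTL',(420,198),11),('tBL',(337,199),11),('tBR',(344,466),11),('tTR',(413,466),11),('rackTL',(186,221),11),('rackBL',(103,229),11),('p1n',(116,301),16),('p1f',(195,296),16)]:
    print(n,at_z('wrist',[np.array(p)/1.5],Z)[0].round(1))
E
```

```text
fat [656.3  88.6  70. ]
slim [663.6  29.9  88. ]
block [666.3 -87.   66. ]
orange [763.  -50.5  80. ]
tTL [690.9 122.1  11. ]
tBL [626.2 118.5  11. ]
tBR [ 636.9 -125.9   11. ]
tTR [ 700.9 -123.3   11. ]
rackTL [506.4  96.4  11. ]
rackBL [438.1  87.4  11. ]
p1n [445.   28.4  16. ]
p1f [511.6  35.7  16. ]
```

```bash
python3 - <<'E'
from h import *
print(env.state()['ee_pos'])
w=grab_frame('wrist');save(w,'w2.png');print(env.state()['ee_pos'])
g0=cv2.imread('pics/w1.png');g0=cv2.resize(g0,(512,384)).astype(np.float32).mean(2);g=w.astype(np.float32).mean(2)
print(cv2.phaseCorrelate(g0[100:230,180:320].copy(),g[100:230,180:320].copy()))
for q in ['fat_mid','slim_mid','test_rack','tray']:
    for r in spotter.look_for(q,'wrist')[:2]: print(q,r['conf'],r['box'])
E
```

```text
[661.47667711  78.97490758 213.08580284]
[659.12089604  81.4565788  212.95187254]
((-3.431783385319136, -3.4005959097540313), 0.6485589423787937)
fat_mid 0.91 [223.1, 139.4, 42.5, 43.7]
slim_mid 0.57 [236.8, 190.7, 22.3, 46.2]
slim_mid 0.53 [314.7, 248.0, 31.8, 50.7]
test_rack 0.57 [62.1, 130.3, 76.6, 132.1]
test_rack 0.22 [227.1, 185.5, 41.7, 32.2]
```

```bash
python3 - <<'E'
from h import *
print(env.state()['ee_pos'])
w=grab_frame('wrist');print(env.state()['ee_pos']);save(cv2.resize(w[120:330,50:350],None,fx=2.66,fy=2.66,interpolation=cv2.INTER_CUBIC),'w3.png')
E
```

```text
[655.70855637  85.90702675 213.96489128]
[655.62530072  86.1369569  214.14729457]
```

View pics/w3.png

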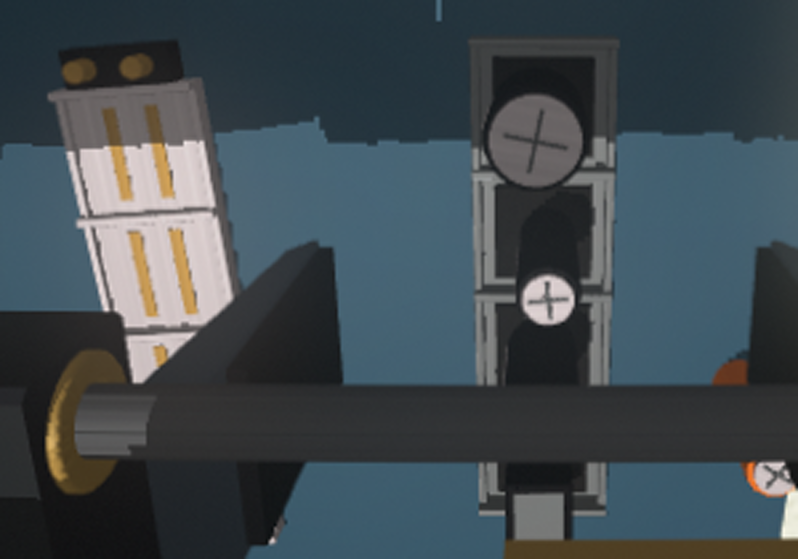

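Settled view: fat top at crop (535,141), slim (548,300), block front (540,515), tray top edge (470,40)-(618,40), rack far corner (202,80) and near corner (52,96).

```bash
python3 - <<'E'
from h import *
print(env.state()['ee_pos'])
for n,p,Z in [('fat',(535,141),70),('slim',(548,300),88),('tTL',(618,40),11),('tBL',(470,40),11),('tBR',(480,513),11),('tTR',(606,513),11),('rackTL',(202,80),11),('rackBL',(50,96),11),('p1n',(80,220),16),('p1f',(212,210),16),('p2n',(103,335),16),]:
    print(n,at_z('wrist',[np.array(p)/2.66+[50,120]],Z)[0].round(1))
E
```

```text
[655.62530072  86.1369569  214.14729457]
fat [652.5  92.3  70. ]
slim [660.4  34.3  88. ]
tTL [687.1 126.7  11. ]
tBL [621.6 123.4  11. ]
tBR [ 633.  -121.9   11. ]
tTR [ 699.1 -118.7   11. ]
rackTL [501.1 100.   11. ]
rackBL [429.9  89.5  11. ]
p1n [440.8  32.1  16. ]
p1f [504.1  40.2  16. ]
p2n [446.  -26.9  16. ]
```

```bash
python3 -m jog '0 0 0 -0.16 0.24 -1 1;0 0 0 -0.16 0.24 -3 1;0 0 0 -0.16 0.24 -5 1;0 0 0 -0.16 0.24 -6.4 1;0 0 0 -0.16 0.24 -7.4 1'; python3 -m jog '0 0 0 0 0 0 1;0 0 0 0 0 0 0.3;0 0 0 0 0 0 0.3;0 0 0 0 0 0 0.3;0 0 0 0 0 0 0.3' 15
```

```text
time_s: 2.8
ee_pos: [650.9, 92.4, 27.6]
ee_rot: [-179.9, -0.0, 92.9]
force: [0.4, 0.4, 0.3]
gripper_width: 91.1
time_s: 3.42
ee_pos: [652.7, 91.1, 29.6]
ee_rot: [179.9, -0.0, 92.7]
force: [0.6, -0.9, 0.8]
gripper_width: 54.0
```

```bash
python3 -m jog '0 0 0 0 0 0 0.1;0 0 0 0 0 0 0.1;0 0 0 0 0 0 0.1;0 0 0 0 0 0 0.1' 20; python3 -m jog '0 0 0 0 0 0.4 0.1;0 0 0 0 0 1.2 0.1;0 0 0 0 0 2.4 0.1;0 0 0 0 0 3.2 0.1;0 0 0 0 0 3.2 0.1'
```

```text
time_s: 3.92
ee_pos: [652.4, 91.1, 29.1]
ee_rot: [-180.0, 0.0, 92.7]
force: [-0.9, -0.2, 2.3]
gripper_width: 41.8
time_s: 4.55
ee_pos: [653.7, 91.3, 111.0]
ee_rot: [179.7, -0.0, 92.7]
force: [-0.2, -0.7, -1.8]
gripper_width: 41.7
```

```bash
python3 -m jog '0 0 0 -0.6 -0.6 1.6 0.1;0 0 0.2 -2.2 -2.6 1.6 0.1;0 0 0.4 -3.8 -4.6 1.6 0.1;0 0 0.6 -5.4 -6.6 1.6 0.1;0 0 0.8 -6.6 -8.2 1.6 0.1'; python3 -m jog '0 0 0 0 0 0 0.1;0 0 0 0 0 0 0.1;0 0 0 0 0 0 0.1'; python3 - <<'E'
from h import *
print(env.state()['ee_pos'])
w=grab_frame('wrist');print(env.state()['ee_pos'],env.state()['ee_rot']);save(cv2.resize(w,None,fx=1.5,fy=1.5),'w4.png')
c=np.array([477.5,-25.2]);a=np.radians(6.6)
for y in (122,60,0,-60,-122):
  for x in (-33,33):
    print(x,y,(1.5*proj('wrist',(c[0]+x*np.cos(a)-y*np.sin(a),c[1]+x*np.sin(a)+y*np.cos(a),11))).round()[0])
E
```

```text
time_s: 5.18
ee_pos: [485.1, -115.1, 148.0]
ee_rot: [-179.9, -0.0, 96.8]
force: [-0.0, -1.0, -1.1]
gripper_width: 41.8
time_s: 5.55
ee_pos: [488.1, -113.0, 148.6]
ee_rot: [-180.0, -0.0, 96.8]
force: [-0.7, -0.0, -0.4]
gripper_width: 41.4
[ 488.13938518 -113.03920584  148.60965426]
[ 488.14151833 -112.98752823  148.65090732] [-1.79994310e+02 -1.56749658e-02  9.68411081e+01]
-33 122 [323. -89.]
33 122 [440. -88.]
-33 60 [326.  29.]
33 60 [436.  29.]
-33 0 [328. 133.]
33 0 [433. 134.]
-33 -60 [330. 229.]
33 -60 [430. 229.]
-33 -122 [332. 318.]
33 -122 [428. 318.]
```

View pics/w4.png

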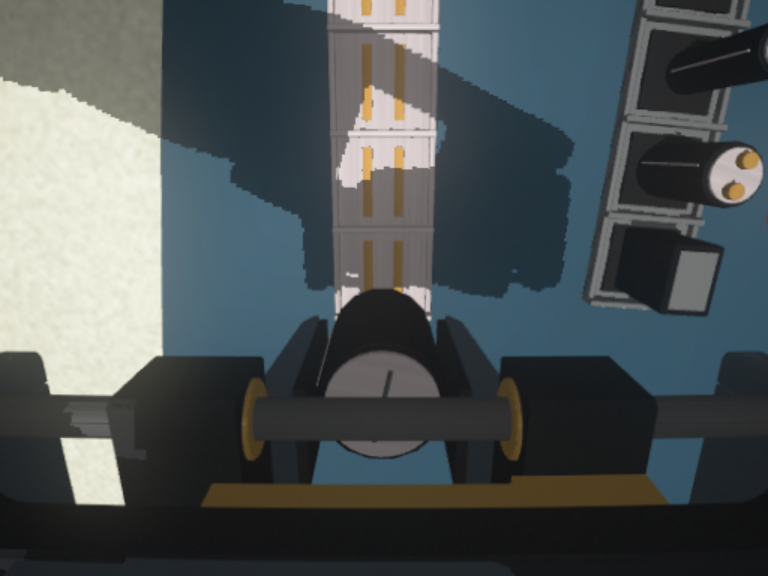

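The projected rack lines match the picture: partition predicted at (330..430,229), seen at (332..433,229). So I lower the fat capacitor here.

```bash
python3 -m jog '0 0 0 0 -0.1 -1.5 0.1;0 0 0 0 -0.1 -3 0.1;0 0 0 0 -0.1 -4 0.1;0 0 0 0 -0.1 -4.5 0.1;0 0 0 0 -0.1 -4.75 0.1'; python3 -m jog '0 0 0 0 0 0 0.1;0 0 0 0 0 0 0.1;0 0 0 0 0 0 0.1'
```

```text
time_s: 6.22
ee_pos: [488.0, -116.0, 29.8]
ee_rot: [180.0, -0.0, 96.8]
force: [-0.8, -0.1, -1.8]
gripper_width: 42.3
time_s: 6.6
ee_pos: [487.9, -116.6, 30.9]
ee_rot: [179.9, 0.0, 96.7]
force: [-0.4, 0.1, -2.2]
gripper_width: 42.0
```

```bash
python3 -m jog '0 0 0 0 0.04 -0.05 0.1;0 0 0 0 0.04 -0.07 0.1;0 0 0 0 0.04 -0.07 0.1'; python3 -m jog '0 0 0 0 0 0 0.6;0 0 0 0 0 0 1;0 0 0 0 0 0 1;0 0 0 0 0 0 1;0 0 0 0 0 0 1'
```

```text
time_s: 6.98
ee_pos: [487.6, -115.4, 29.0]
ee_rot: [180.0, 0.0, 96.7]
force: [-0.9, 0.8, 4.8]
gripper_width: 41.9
time_s: 7.6
ee_pos: [487.4, -115.4, 28.4]
ee_rot: [180.0, -0.0, 96.7]
force: [-0.8, -0.3, 0.4]
gripper_width: 88.8
```

```bash
python3 -m jog '0 0 0 0 0 1.5 1;0 0 0 0 0 3.5 1;0 0 0 1 1 4.85 1;0 0 -0.4 3 2.8 4.85 1;0 0 -0.8 5 4.5 4.85 1'; python3 -m jog '0 0 0 1.84 1.5 0 1;0 0 0 1.84 1.5 0 1;0 0 0 1.84 1.5 0 1;0 0 0 1.84 1.5 0 1;0 0 0 1.84 1.5 0 1';python3 - <<'E'
from h import *
w=grab_frame('wrist');print(env.state()['ee_pos'],env.state()['ee_rot']);save(cv2.resize(w,None,fx=1.5,fy=1.5),'w5.png')
for P in [(658.5,34.9,88),(659,-23.5,78),(660,-84,66)]: print(1.5*proj('wrist',P))
E
```

```text
time_s: 8.22
ee_pos: [607.8, -7.1, 150.8]
ee_rot: [179.9, 0.0, 92.6]
force: [0.3, -0.9, -0.8]
gripper_width: 91.2
time_s: 8.85
ee_pos: [651.8, 28.5, 150.2]
ee_rot: [180.0, 0.0, 92.7]
force: [-0.1, -0.0, 0.1]
gripper_width: 91.2
[651.92252928  28.62910889 150.20526699] [1.79977745e+02 2.47706222e-03 9.26804254e+01]
[[393.7426429  294.86664635]]
[[388.62555601 387.4110491 ]]
[[385.00801371 464.08928776]]
```

View pics/w5.png

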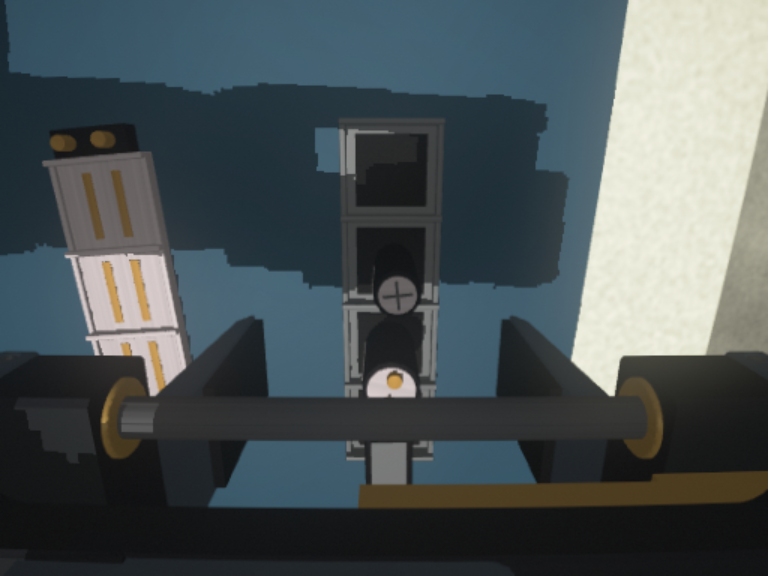

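Slim top sits at (398,295), 4 px right of the prediction. I'm correcting x by about 2 mm and descending.

```bash
python3 -m jog '0 0 0 0.32 0.26 -1 1;0 0 0 0.32 0.26 -2.4 1;0 0 0 0.32 0.26 -3.6 1;0 0 0 0.32 0.26 -4.57 0.6;0 0 0 0.32 0.26 -4.57 0.3' 12; python3 -m jog '0 0 0 0 0 0 0.1;0 0 0 0 0 0 0.1;0 0 0 0 0 0 0;0 0 0 0 0 0 0;0 0 0 0 0 0 0'
```

```text
time_s: 9.52
ee_pos: [658.7, 35.5, 33.7]
ee_rot: [-179.8, -0.0, 92.7]
force: [0.0, 0.2, 0.1]
gripper_width: 74.3
time_s: 10.15
ee_pos: [660.5, 36.0, 35.7]
ee_rot: [180.0, -0.0, 92.7]
force: [0.1, -0.2, 1.9]
gripper_width: 25.4
```

```bash
python3 -m jog '0 0 0 0 0 0 0;0 0 0 0 0 0 0' 15
```

```text
time_s: 10.4
ee_pos: [660.5, 36.0, 35.7]
ee_rot: [180.0, -0.0, 92.8]
force: [-0.0, -0.5, 1.4]
gripper_width: 25.8
```

```bash
python3 -m jog '0 0 0 0 0 0.4 0;0 0 0 0 0 1.4 0;0 0 0 0 0 2.8 0;0 0 0 0 0 4 0;0 0 0 -0.4 -0.2 4.4 0'; python3 -m jog '0 0 0 -1 -0.5 0 0;0 0 0.2 -2.6 -1.3 0 0;0 0 0.4 -4.2 -2.1 0 0;0 0 0.6 -5.8 -2.9 0 0;0 0 0.8 -6.72 -3.4 0 0'; python3 -m jog '0 0 0 0 0 0 0;0 0 0 0 0 0 0;0 0 0 0 0 0 0'; python3 - <<'E'
from h import *
w=grab_frame('wrist');print(env.state()['ee_pos'],env.state()['ee_rot']);save(cv2.resize(w,None,fx=1.5,fy=1.5),'w6.png')
c=np.array([478.8,-25.2]);a=np.radians(6.6)
for y in (122,60,0,-60):
  for x in (-33,33):
    print(x,y,(1.5*proj('wrist',(c[0]+x*np.cos(a)-y*np.sin(a),c[1]+x*np.sin(a)+y*np.cos(a),11))).round()[0])
E
```

```text
time_s: 11.02
ee_pos: [651.6, 31.1, 147.9]
ee_rot: [179.7, 0.0, 92.8]
force: [0.0, -0.2, -0.5]
gripper_width: 25.7
time_s: 11.65
ee_pos: [478.8, -54.7, 144.6]
ee_rot: [-179.8, -0.0, 96.7]
force: [0.4, -0.6, -0.7]
gripper_width: 25.9
time_s: 12.02
ee_pos: [483.3, -53.7, 145.3]
ee_rot: [180.0, -0.0, 96.8]
force: [0.5, 0.7, -0.9]
gripper_width: 26.0
[483.19953037 -53.67676048 145.25578304] [ 1.79990520e+02 -3.35934593e-03  9.67849087e+01]
-33 122 [324.  23.]
33 122 [436.  23.]
-33 60 [326. 133.]
33 60 [433. 133.]
-33 0 [329. 229.]
33 0 [430. 229.]
-33 -60 [331. 316.]
33 -60 [427. 316.]
```

View pics/w6.png

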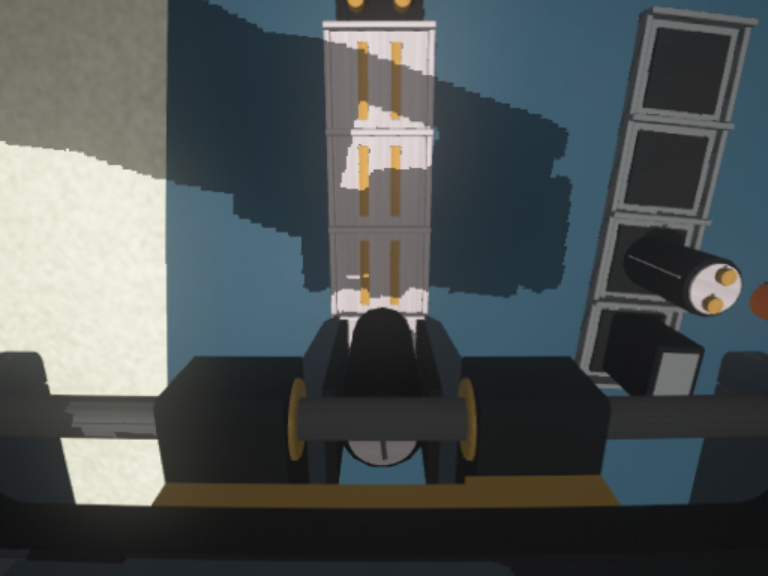

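Rack lines match the model again within 1-2 px. Lowering the slim one.

```bash
python3 -m jog '0 0 0 -0.04 -0.03 -1.4 0;0 0 0 -0.04 -0.03 -2.8 0;0 0 0 -0.04 -0.03 -3.7 0;0 0 0 -0.04 -0.03 -4.2 0;0 0 0 -0.04 -0.03 -4.38 0'; python3 -m jog '0 0 0 0 0 0 0;0 0 0 0 0 0 0;0 0 0 0 0 0 0'
```

```text
time_s: 12.7
ee_pos: [481.6, -54.6, 35.5]
ee_rot: [-180.0, -0.0, 96.8]
force: [-3.8, -0.2, 19.8]
gripper_width: 25.6
time_s: 13.08
ee_pos: [481.8, -54.8, 36.5]
ee_rot: [179.9, 0.0, 96.8]
force: [-0.6, -0.0, -0.3]
gripper_width: 25.7
```

```bash
python3 -m jog '0 0 0 0 0 -0.02 0;0 0 0 0 0 -0.02 0.6;0 0 0 0 0 -0.02 1;0 0 0 0 0 -0.02 1;0 0 0 0 0 -0.02 1'; python3 -m jog '0 0 0 0 0 0 1;0 0 0 0 0 1.5 1;0 0 0 0 0 3.5 1;0 0 0 1 0.2 4.6 1;0 0 -0.4 3 0.6 4.6 1'
```

```text
time_s: 13.7
ee_pos: [481.5, -54.8, 35.5]
ee_rot: [180.0, 0.0, 96.7]
force: [0.7, -0.4, 0.0]
gripper_width: 62.9
time_s: 14.32
ee_pos: [557.8, -40.0, 153.8]
ee_rot: [179.7, 0.1, 94.6]
force: [0.4, -0.3, -0.1]
gripper_width: 91.2
```

```bash
python3 -m jog '0 0 -0.4 2 0.3 0 1;0 0 -0.4 4.14 0.63 0 1;0 0 -0.4 4.14 0.63 0 1;0 0 -0.4 4.14 0.63 0 1;0 0 -0.4 4.14 0.63 0 1';python3 - <<'E'
from h import *
w=grab_frame('wrist');print(env.state()['ee_pos'],env.state()['ee_rot']);save(cv2.resize(w[150:],None,fx=1.5,fy=1.5),'w7.png')
for P in [(660.5,-24,78),(661.5,-84,66)]: print(1.5*(proj('wrist',P)-[0,150]))
E
```

```text
time_s: 14.95
ee_pos: [658.7, -24.2, 150.7]
ee_rot: [-180.0, 0.0, 92.7]
force: [0.6, 0.4, 0.1]
gripper_width: 91.1
[658.85417222 -24.24419584 150.87186957] [-1.79985633e+02  8.79451415e-04  9.27305662e+01]
[[383.6314352   74.32426244]]
[[380.31385301 163.39898438]]
```

View pics/w7.png

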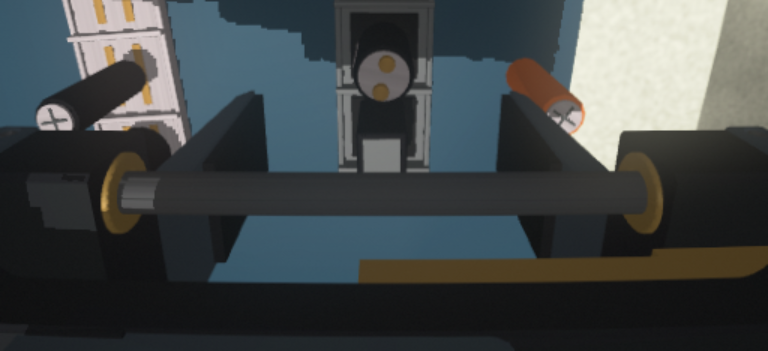

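Screw top is at (383,75), matching the prediction, and the orange can at (565,115) is outside the finger path. The slim capacitor stands in its rack bay. Descending.

```bash
python3 -m jog '0 0 0 0.06 0 -1 1;0 0 0 0.06 0 -2.4 1;0 0 0 0.06 0 -3.7 1;0 0 0 0.06 0 -4.71 0.7;0 0 0 0.06 0 -4.71 0.4' 15; python3 -m jog '0 0 0 0 0 0 0.2;0 0 0 0 0 0 0.1;0 0 0 0 0 0 0.1;0 0 0 0 0 0 0.1;0 0 0 0 0 0 0.1'; python3 -m jog '0 0 0 0 0 0 0;0 0 0 0 0 0 0'
```

```text
time_s: 15.62
ee_pos: [659.3, -24.2, 31.3]
ee_rot: [-179.7, -0.0, 92.7]
force: [-0.2, 0.3, -0.2]
gripper_width: 74.0
time_s: 16.25
ee_pos: [661.5, -24.0, 33.3]
ee_rot: [180.0, 0.0, 92.8]
force: [-0.7, 0.3, 3.5]
gripper_width: 33.5
time_s: 16.5
ee_pos: [661.5, -24.0, 33.2]
ee_rot: [180.0, 0.0, 92.8]
force: [-3.0, 0.2, 4.6]
gripper_width: 33.6
```

```bash
python3 -m jog '0 0 0 0 0 0.4 0;0 0 0 0 0 1.4 0;0 0 0 0 0 2.8 0;0 0 0 0 0 4 0;0 0 0 -0.4 0.1 4.4 0'; python3 -m jog '0 0 0 -1 0.2 0 0;0 0 0.2 -2.6 0.4 0 0;0 0 0.4 -4.2 0.6 0 0;0 0 0.6 -5.8 0.8 0 0;0 0 0.8 -7.04 1.04 0 0'; python3 -m jog '0 0 0 0 0 0 0;0 0 0 0 0 0 0;0 0 0 0 0 0 0'
```

```text
time_s: 17.12
ee_pos: [652.7, -21.6, 144.7]
ee_rot: [179.8, 0.0, 92.7]
force: [0.1, -0.1, -1.3]
gripper_width: 34.0
time_s: 17.75
ee_pos: [472.2, 4.8, 141.6]
ee_rot: [-179.8, -0.0, 96.8]
force: [-0.3, -0.6, -0.9]
gripper_width: 33.6
time_s: 18.12
ee_pos: [476.2, 4.4, 142.5]
ee_rot: [180.0, 0.0, 96.7]
force: [-0.2, 0.2, -0.4]
gripper_width: 33.5
```

```bash
python3 -m jog '0 0 0 -0.03 0 -1.4 0;0 0 0 -0.03 0 -2.8 0;0 0 0 -0.03 0 -3.7 0;0 0 0 -0.03 0 -4.15 0;0 0 0 -0.03 0 -4.33 0'; python3 -m jog '0 0 0 0 0 0 0;0 0 0 0 0 -0.03 0;0 0 0 0 0 -0.03 0'
```

```text
time_s: 18.75
ee_pos: [475.1, 4.4, 34.0]
ee_rot: [-180.0, -0.0, 96.7]
force: [0.0, -0.3, -0.4]
gripper_width: 33.7
time_s: 19.12
ee_pos: [475.1, 4.5, 34.3]
ee_rot: [179.9, 0.0, 96.7]
force: [-0.2, 0.7, -1.4]
gripper_width: 33.8
```

```bash
python3 -m jog '0 0 0 0 0 -0.04 0;0 0 0 0 0 -0.04 0;0 0 0 0 0 -0.04 0'; python3 -m jog '0 0 0 0 0 0 0.6;0 0 0 0 0 0 1;0 0 0 0 0 0 1;0 0 0 0 0 0 1;0 0 0 0 0 0 1'; python3 -m jog '0 0 0 0 0 1.5 1;0 0 0 0 0 3.5 1;0 0 0 1 -0.4 4.6 1;0 0 -0.4 3 -1.4 4.6 1;0 0 -0.8 5 -2.4 4.6 1'
```

```text
time_s: 19.5
ee_pos: [475.0, 4.5, 33.2]
ee_rot: [179.9, 0.0, 96.8]
force: [-1.5, -0.0, 6.1]
gripper_width: 33.3
time_s: 20.12
ee_pos: [474.7, 4.5, 32.7]
ee_rot: [-180.0, -0.0, 96.7]
force: [-0.7, 1.2, 0.9]
gripper_width: 80.6
time_s: 20.75
ee_pos: [601.2, -56.0, 148.7]
ee_rot: [179.9, 0.0, 92.7]
force: [0.8, 1.1, 0.4]
gripper_width: 91.3
```

```bash
python3 -m jog '0 0 0 2.48 -1.14 0 1;0 0 0 2.48 -1.14 0 1;0 0 0 2.48 -1.14 0 1;0 0 0 2.48 -1.14 0 1;0 0 0 2.48 -1.14 0 1';python3 - <<'E'
from h import *
w=grab_frame('wrist');print(env.state()['ee_pos'],env.state()['ee_rot']);save(cv2.resize(w[150:],None,fx=1.5,fy=1.5),'w8.png')
a=np.radians(2.7)
for x,y in [(0,0),(-15,21),(15,21),(15,-21),(-15,-21)]: print(1.5*(proj('wrist',(662+x*np.cos(a)-y*np.sin(a),-84+x*np.sin(a)+y*np.cos(a),66))-[0,150]))
E
```

```text
time_s: 21.38
ee_pos: [660.8, -83.4, 148.4]
ee_rot: [180.0, -0.0, 92.8]
force: [0.3, 0.8, 0.6]
gripper_width: 91.0
[660.98644151 -83.44367109 148.3794414 ] [1.79974735e+02 3.39025791e-03 9.27865075e+01]
[[382.32272951  70.61909333]]
[[355.1101193   34.01699154]]
[[409.70222003  34.10749776]]
[[408.37342151 105.65264146]]
[[356.10581273 105.57295495]]
```

View pics/w8.png

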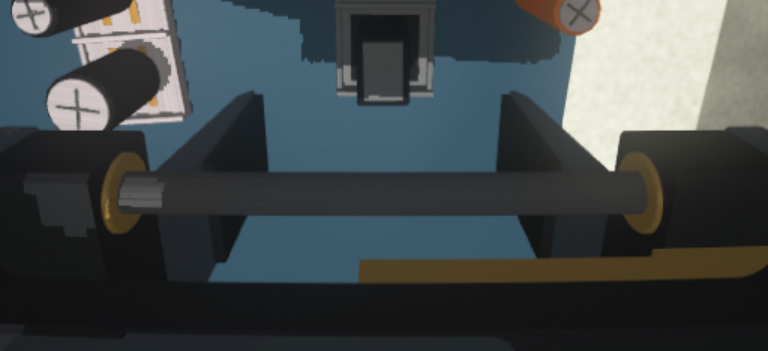

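Block top spans (357,37)-(409,105), centred and square to the prediction. Descending.

```bash
python3 -m jog '0 0 0 0.04 0 -1 1;0 0 0 0.04 0 -2.4 1;0 0 0 0.04 0 -3.8 1;0 0 0 0.04 0 -4.86 0.7;0 0 0 0.04 0 -4.86 0.4' 15; python3 -m jog '0 0 0 0 0 0 0.2;0 0 0 0 0 0 0.1;0 0 0 0 0 0 0.1;0 0 0 0 0 0 0.1;0 0 0 0 0 0 0.1'; python3 -m jog '0 0 0 0 0 0 0;0 0 0 0 0 0 0'
```

```text
time_s: 22.05
ee_pos: [660.7, -83.5, 24.4]
ee_rot: [-179.7, -0.1, 92.8]
force: [-0.1, 0.0, 0.4]
gripper_width: 74.1
time_s: 22.68
ee_pos: [662.7, -84.1, 26.6]
ee_rot: [180.0, 0.0, 92.7]
force: [-1.2, 0.2, 2.0]
gripper_width: 29.9
time_s: 22.92
ee_pos: [662.8, -84.1, 26.6]
ee_rot: [180.0, 0.0, 92.8]
force: [-0.7, -0.3, 3.7]
gripper_width: 29.9
```

```bash
python3 -m jog '0 0 0 0 0 0.4 0;0 0 0 0 0 1.4 0;0 0 0 0 0 2.8 0;0 0 0 0 0 4 0;0 0 0 -0.4 0.3 4.4 0'; python3 -m jog '0 0 0 -1 0.8 0 0;0 0 0.2 -2.6 2 0 0;0 0 0.4 -4.2 3.2 0 0;0 0 0.6 -5.8 4.4 0 0;0 0 0.8 -7.37 5.63 0 0'; python3 -m jog '0 0 0 0 0 0 0;0 0 0 0 0 0 0;0 0 0 0 0 0 0'
```

```text
time_s: 23.55
ee_pos: [653.9, -76.7, 138.3]
ee_rot: [179.8, 0.0, 92.7]
force: [0.5, -1.1, -1.4]
gripper_width: 29.9
time_s: 24.18
ee_pos: [465.4, 65.2, 135.3]
ee_rot: [-179.9, -0.0, 96.8]
force: [0.6, 1.4, -0.3]
gripper_width: 29.6
time_s: 24.55
ee_pos: [469.1, 63.8, 136.0]
ee_rot: [180.0, 0.0, 96.7]
force: [1.5, 0.0, -0.6]
gripper_width: 29.7
```

Lower by 109.4 mm.

```bash
python3 -m jog '0 0 0 -0.03 0 -1.4 0;0 0 0 -0.03 0 -2.8 0;0 0 0 -0.03 0 -3.7 0;0 0 0 -0.03 0 -4.15 0;0 0 0 -0.03 0 -4.33 0'; python3 -m jog '0 0 0 0 0 0 0;0 0 0 0 0 -0.05 0;0 0 0 0 0 -0.05 0;0 0 0 0 0 -0.05 0'
```

```text
time_s: 25.18
ee_pos: [468.1, 63.9, 27.5]
ee_rot: [-180.0, 0.0, 96.7]
force: [-0.7, -0.2, -0.4]
gripper_width: 30.2
time_s: 25.68
ee_pos: [467.9, 64.3, 27.1]
ee_rot: [180.0, 0.0, 96.8]
force: [-0.5, -0.0, -0.7]
gripper_width: 29.7
```

```bash
python3 -m jog '0 0 0 0 0 -0.03 0;0 0 0 0 0 -0.03 0;0 0 0 0 0 -0.03 0'; python3 -m jog '0 0 0 0 0 0 0.6;0 0 0 0 0 0 1;0 0 0 0 0 0 1;0 0 0 0 0 0 1;0 0 0 0 0 0 1'; python3 -m jog '0 0 0 0 0 1.5 1;0 0 0 0 0 3.5 1;0 0 0 0 0.5 5 1;0 0 0 0 2.5 6 1;0 0 0 0 4.5 6 1'; python3 -m jog '0 0 0 0 2.5 0 1;0 0 0 0 5 0 1;0 0 0 0 5 0 1;0 0 0 0 5 0 1;0 0 0 0 5 0 1'
python3 - <<'E'
from h import *
w=grab_frame('top');save(cv2.resize(w[135:310,100:355],None,fx=3.1,fy=3.1,interpolation=cv2.INTER_CUBIC),'t9.png')
c=np.array([478.8,-25.2]);a=np.radians(6.6)
for y,h in [(90,66),(30,78),(-30,88),(-90,70)]:
    print(3.1*(proj('top',(c[0]-y*np.sin(a),c[1]+y*np.cos(a),h))-[100,135]))
E
```

```text
time_s: 26.05
ee_pos: [467.9, 64.3, 26.5]
ee_rot: [180.0, -0.0, 96.8]
force: [-0.8, 0.6, 5.2]
gripper_width: 30.2
time_s: 26.68
ee_pos: [467.7, 64.2, 25.9]
ee_rot: [180.0, 0.0, 96.8]
force: [-0.7, -0.9, 0.2]
gripper_width: 77.1
time_s: 27.3
ee_pos: [469.1, 178.2, 178.5]
ee_rot: [179.7, -0.1, 96.7]
force: [0.8, 0.6, 0.3]
gripper_width: 91.1
time_s: 27.92
ee_pos: [467.7, 300.3, 175.9]
ee_rot: [-180.0, 0.0, 96.7]
force: [0.6, -0.2, -0.7]
gripper_width: 91.4
[[350.73580679 457.88416742]]
[[470.90410524 448.33641236]]
[[594.61557622 438.17462228]]
[[713.74356392 421.99397941]]
```

View pics/t9.png

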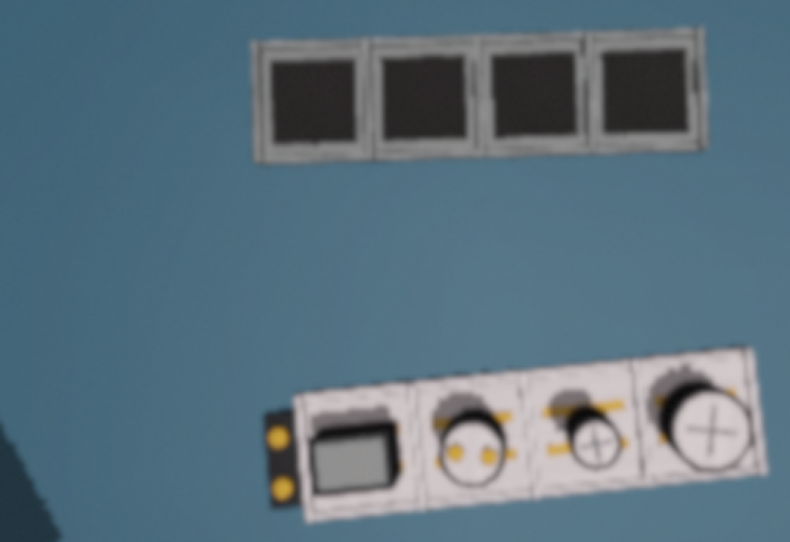

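All four stand upright in reversed order: block (352,463), screw (473,452), slim (597,440) and fat (712,428). Each is within about 6 px (roughly 3 mm) of its predicted bay centre, so I'm handing in.

```bash
python3 -m jog '0 0 0 0 0 0 1;0 0 0 0 0 0 1;0 0 0 0 0 0 1'; python3 -c "
from workcell import env
print(env.job_done())"
```

```text
time_s: 28.35
ee_pos: [467.8, 301.5, 176.0]
ee_rot: [180.0, -0.0, 96.7]
force: [-0.3, 0.7, 0.3]
gripper_width: 91.4
the job is handed in; nothing more can be done
None
```

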